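# Rack the mould board, then free and hold the cigar chest's lid

## Robot

A 7-joint arm with a two-finger parallel gripper is mounted at the origin on the work surface. World frame = base frame: x ahead of the robot, y to its left, z up, the work surface at z = 0. Lengths are in m, angles in rad, forces in N, time in s.
With the tool pointing down it reaches from about 0.425 to 1.025 m from the base axis. Payload 9.4 kg.
Tool frame: the origin (TCP) lies between the finger pads, 19 mm behind the fingertips; this is the grasp point; z points along the fingers, y is the line along which they close (so a half turn about z gives the same grasp; the last joint's range is limited). The gripper opens to 85 mm and grips with 20 to 120 N. Pads are 22 mm wide; open, the fingers measure 114 mm over their backs; the gripper's body (76 mm by 85 mm) begins 54 mm behind the grasp point. The pads swing forward as they close: fully open they stand 13 mm farther back than shut.
Start: joints at [1.26, 0.599, -0.003, 1.599, 0.002, 0.943, -0.08], TCP at [0.168, -0.705, 0.25] pointing down, gripper open.
Joint ranges: [-2.57, 2.57], [-0.35, 1.97], [-1.29, 1.29], [0.11, 2.56], [-1.05, 4.19], [0.11, 1.86], [-2.63, 2.63]. Speed limits (rad/s): [2.22, 2.22, 3.01, 3.01, 3.14, 3.14, 3.14].

## Interface

Orientations are given as a 3x3 rotation matrix whose columns are the frame's x, y, z axes.
In Python, from rig import manip gives the robot as it stands.
- The arm moves only by the tool servo_tool, never from a script. Its argument "series" is a list of rows, each a list of 3 entries, a list of its own where there are three numbers: the shift along the world's x, y, z in mm, then the turn about the world's z in degrees, then the closure, from 0 (fully open) to 1 (shut). In form: [[[x, y, z], yaw, grip], ...]. A call has 1 to 8 rows; each row is the pose to reach, as a shift and turn from the pose commanded when the call began; what a row does not reach only later rows make up. A row lasts 1/8 s, in which the tool goes at most 62.5 mm and 10.7 degrees, less where a joint would pass 70% of its speed; a pose out of reach is approached as far as the arm can. A call with a gripper value outside its range is refused whole. The fingers move at their own pace and stop on an object; "grip_force" is the grip in N (left out, the last holds). Time passes only in rows, so rows that repeat a pose let the fingers close. It gives the time, the measured TCP pose, the force, the opening and the grip force at its end, in the units of the state.
- manip.get_obs(): the state, without advancing time (a new reading comes with each control period).
- manip.get_image(name): name is "side" or "top" or "wrist"; returns a dict with "image" (480x640x3 uint8, red, green, blue), "range_z" (480x640 float32, m along the optical axis (not along the pixel's ray), 0 where there is no reading), "fx", "fy", "cx", "cy" (pixels), "rvec" (rotation vector, rad) and "tvec" (3), from world to camera coordinates, as OpenCV has them. Camera axes: x right, y down, z forward; pixel columns grow to the right and rows downward; lengths in m; the calibration is good to about 2 mm. A picture is of the moment at which its call begins.
- manip.job_done(): hands the job in; it is judged then, once.
Trained networks look in the newest picture that a camera, given by its name, has taken for a name from the list of things; names that differ only in an ending like _2 or _b are one class to them, and where a whole thing is asked for, a point or a joint stands for the part that bears it (a point fixed in the world has none). Each returns a list of dicts, best first, with "score" (0 to 1); they miss things now and then, are a little off and sometimes report something else, mostly with a low value. They report only what shows in the picture. A call takes as long as a camera call. They do not tell look-alikes from the thing itself.
- manip.boxes_of(name, camera): "point" ([column, row] as shares, 0 to 1, of the picture: columns of its width, rows of its height, amid what is visible of it).
The state is a dict: "t": time; "qpos": joint angles; "qvel": joint speeds; "joint_torque": joint torques, N m; "eef_pos": TCP position; "eef_rot": TCP orientation; "wrist_force": force on the tool from outside, world axes, zero at the start; "torque": the same for the moment, N m; "opening": opening from 0.0 (shut) to 1.0 (fully open); "grasp_force": force on a finger pad.
Only numpy, scipy, OpenCV 4.12 (cv2) and the standard library are available. Lean on these libraries where they do the work, as an engineer would, in place of code of your own. Each camera call takes 0.05 s, during which the arm holds its last target. There are 200 camera calls.

## Task

A mould board lies on the cigar chest's lid: slide it, grip end last, fully home into the empty top slot of the low rack and let go. Then, before moving the slide release, tug the lid up by its bar handle to learn if it is caught; if so, push the release over to free it. Lift the lid about half open (45 degrees). Finish while holding it there by the handle (it falls shut by itself), the board still home and the other things left where they are.

Things in the scene. Friction and masses are not known exactly. Their poses are not given: they have to be found in the camera images.
- mould: Loose pale wooden board, 115 (x) x 90 (y) x 12 mm, 0.18 to 0.33 kg, grooved on top, with a grip block at its -x end: 24 (x) x 30 (y), 32 tall above the board's top, centred 41.5 mm behind the board's middle. Starts flat on the rear of the chest's lid, grip towards the lid's handle. Origin: centre of its underside; z up; its +x end enters the slot first.
- mould_grip (a point): Point on the mould board's grip block, on its centre line, 34 mm above the board's underside (10 mm below the block's top): place to pinch from above, fingers closing along the board's y.
- rack: Fixed plywood rack, 130 (x) x 116 (y) x 102 tall, front (-x) to the robot. Lower slots full, top one empty: its floor is a deck 75 mm above the bench, x -65 to +65. From x -10 on, a roof (underside at 90) and cheeks form a slot 93 wide, 15 high, open to -x; brass lead-ins flare out to x -28. Back stop at x +55: a board home has its origin at x -2.5. Origin: centre of underside.
- slot_mouth (a point): Middle of the slot's mouth at deck height: in the rack's frame x -10, y 0, z +75 mm. Axes as the rack's.
- chest: Fixed cedar chest, 220 (x) x 200 (y), 100 tall. Front 40 mm: lock rail, top at 90. Behind it the lid, 178 x 200 x 10, top at 100, hinged at the far side. Origin: centre of underside; front (-x) to the robot. A hidden bolt in the rail may catch the lid: only felt. Caught, the lid rises about 0.02 rad (3-4 mm at the handle), then stops hard; free, it follows a pull of 2 to 4 N.
- lid_handle (a point): Middle of the lid's handle, a level brass bar 10 thick, 68 long, along the chest's y, on a post at each end, its middle 35 mm above the lid's top. Lid shut: x -45, y 0, z +135 mm in the chest's frame. Pinch it from above, fingers closing along the chest's x; the round bar can turn between the pads. Its axes turn with the lid.
- lid_hinge (a point): Middle of the lid's hinge line (along the chest's y): x +105, y 0, z +90 mm in the chest's frame. The handle moves on an arc about it: 150 mm in front of it and 45 mm above it when shut.
- lid (a joint): Lid angle in rad: 0 shut, grows as the handle rises, stops at 1.3. The lid (0.25 to 0.45 kg) falls shut by itself from any angle.
- release (a joint): Slide release, travel in m: 0 at rest (start), 0.024 pushed all the way towards the chest's +y. It takes 2 to 5 N and stays where it is left. On its way it pushes the hidden bolt clear of the lid if it was catching; the bolt stays clear.
- release_knob (a point): Centre of the top face of the slide release's brass knob, 14 (x) x 16 (y) mm, 27 tall above the lock rail (top 117 mm above the bench). At rest: x -92, y -60 in the chest's frame; slides up to 24 mm towards the chest's +y. Pinch it from above, fingers closing along the chest's y, or push it.
- glue_pot: White bowl, 72 wide, 45 tall; leave it alone. Origin: centre of the underside.
- ring_gauge: Flat pale wooden plate with four holes, 50 x 120 x 10; leave it alone. Origin: centre of the underside.
- sprayer: White spray bottle, 72 wide, 200 tall; leave it alone. Origin: centre of the underside.
- ashtray: Black dish, 130 wide, 30 tall; leave it alone. Origin: centre of the underside.
- mug: Blue mug, 76 wide, 90 tall; leave it alone. Origin: centre of the underside.
- weight: Turned brass weight, 56 wide, 66 tall; leave it alone. Origin: centre of the underside.
- cigar_box: Closed wooden box, 100 x 140 x 45; leave it alone. Origin: centre of the underside.
There are look-alikes about, which are no part of the job. What is shaped like the mould but red is not meant.

How it is judged:
By the outcome, as a careful person would: the job done as asked, in the order asked, and still so for the second after the job is handed in, while the arm keeps its last pose, push and grip.
It also fails if it takes over 72 s, if anything falls off the work surface, if the arm or the gripper's body presses on something with over 40 N, if the wrist force passes 120 N, or if a joint passes its speed limit or range.

## Working session

There is one attempt and no reset: what is moved stays moved. The work goes in short steps, Python scripts to look and compute and a tool call to move; the robot and the scene stay as the last step left them, time stands still between calls to the robot, and variables do not carry over. Pictures are saved under pics/ and viewed, at most 10 in all, crops included, and the job is handed in when it is done.

Besides the shell and the picture viewer there is one more tool, called as a command line: name --argument value ..., lists and objects as JSON in quotes. servo_tool: Moves the arm, as the interface text tells. Its arguments: {"type":"object","properties":{"series":{"type":"array"},"grip_force":{"type":"number"}},"required":["series"]}

```bash
mkdir -p pics
cat > h.py <<'E'
import numpy as np, cv2
from rig import manip
def cloud(im):
    z=im["range_z"].astype(float); v,u=np.mgrid[0:480,0:640]
    c=np.stack([(u-im["cx"])/im["fx"]*z,(v-im["cy"])/im["fy"]*z,z],-1)
    R=cv2.Rodrigues(np.array(im["rvec"],float))[0]
    p=(c-np.array(im["tvec"],float).ravel())@R
    p[z<=0]=np.nan
    return p
def save(n,im): cv2.imwrite(f"pics/{n}.png",im["image"][...,::-1])
E
python3 - <<'E'
from h import *
np.set_printoptions(precision=3,suppress=True)
for c in ["top","side"]:
    im=manip.get_image(c); save(c+"0",im); p=cloud(im); np.savez(f"{c}0.npz",p=p,img=im["image"])
    for n in ["mould","rack","chest","lid_handle","release_knob","cigar_box","ring_gauge","sprayer"]:
        for d in manip.boxes_of(n,c)[:3]:
            u,v=d["point"][0]*640,d["point"][1]*480
            print(c,n,round(d["score"],2),int(u),int(v),p[min(int(v),479),min(int(u),639)])
o=manip.get_obs();print(o["t"],o["eef_pos"],o["eef_rot"])
E
```

```text
top mould 0.94 383 211 [ 0.622 -0.26   0.114]
top mould 0.9 377 318 [ 0.324 -0.259  0.012]
top mould 0.82 523 266 [ 0.485 -0.68   0.015]
top rack 0.76 205 227 [0.567 0.23  0.103]
top chest 0.92 369 232 [ 0.564 -0.224  0.101]
top lid_handle 0.56 363 224 [ 0.586 -0.207  0.1  ]
top release_knob 0.46 399 255 [ 0.504 -0.309  0.09 ]
top cigar_box 0.86 458 207 [ 0.648 -0.483  0.049]
top cigar_box 0.7 363 226 [ 0.581 -0.207  0.099]
top ring_gauge 0.97 279 300 [0.368 0.027 0.01 ]
top ring_gauge 0.68 398 258 [ 0.494 -0.303  0.111]
top sprayer 0.96 290 148 [ 0.784 -0.002  0.145]
side mould 0.89 409 268 [ 0.34  -0.284  0.017]
side mould 0.74 335 221 [ 0.64  -0.275  0.114]
side mould 0.65 419 210 [ 0.498 -0.721  0.018]
side rack 0.57 253 316 [0.555 0.264 0.078]
side rack 0.55 367 217 [ 0.623 -0.486  0.047]
side chest 0.96 345 247 [ 0.521 -0.155  0.103]
side chest 0.69 292 274 [ 0.644 -0.02   0.022]
side lid_handle 0.56 336 236 [ 0.589 -0.204  0.101]
side ring_gauge 0.57 356 315 [0.362 0.032 0.013]
side sprayer 0.63 249 248 [0.784 0.03  0.102]
0.9 [ 0.168 -0.705  0.25 ] [[ 0.973  0.232 -0.   ]
 [ 0.232 -0.973 -0.   ]
 [-0.     0.    -1.   ]]
```

View pics/top0.png

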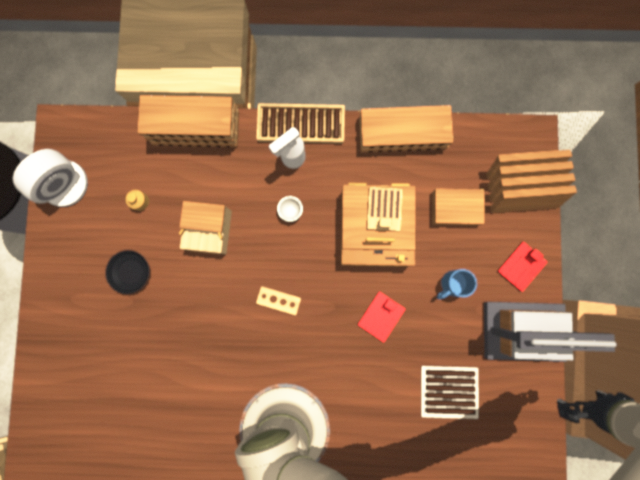

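View pics/side0.png

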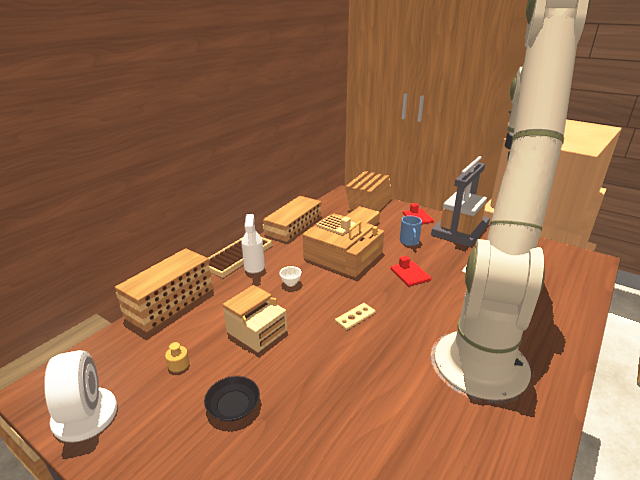

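The top picture shows the mould on the chest: board (384,208), its grip (386,224), bar handle (378,240), knob (402,258) and rack (204,228). The red look-alikes are at (382,317) and (523,266), and a tall press stands at (530,335) beside the start pose. The side picture shows the rack's mouth facing the robot at (258,320).

Run:
```python
from h import *
np.set_printoptions(precision=3,suppress=True)
t=np.load("top0.npz")["p"]; s=np.load("side0.npz")["p"]
a=t[295:365,480:620].reshape(-1,3); print("press",np.nanmin(a,0),np.nanmax(a,0))
def rect(p,n,lo,hi,z0,z1):
    q=p.reshape(-1,3); m=np.all((q>[*lo,z0])&(q<[*hi,z1]),1); q=q[m]
    r=cv2.minAreaRect(q[:,:2].astype(np.float32)); print(n,m.sum(),r,"zmed",np.median(q[:,2]))
for n,p in [("t",t),("s",s)]:
    rect(p,n+" lid",(.4,-.4),(.75,-.1),.094,.105)
    rect(p,n+" lid+rail",(.4,-.4),(.75,-.1),.085,.105)
    rect(p,n+" board",(.55,-.36),(.75,-.15),.108,.118)
    rect(p,n+" roof",(.45,.1),(.7,.35),.096,.11)
    rect(p,n+" deck+roof",(.45,.1),(.7,.35),.06,.11)
    rect(p,n+" grip",(.5,-.35),(.7,-.15),.138,.16)
    rect(p,n+" bar",(.5,-.35),(.6,-.15),.125,.15)
    rect(p,n+" knob",(.4,-.35),(.52,-.25),.107,.125)
```

```text
press [ 0.128 -1.438 -0.77 ] [ 0.404 -0.556  0.287]
t lid 3133 ((0.5886757969856262, -0.24883787333965302), (0.22643473744392395, 0.1992718130350113), 0.40274855494499207) zmed 0.10040605827954675
t lid+rail 4083 ((0.5892631411552429, -0.24955298006534576), (0.2277444452047348, 0.2006945163011551), 0.38562947511672974) zmed 0.09941565001800744
t board 1193 ((0.6297385692596436, -0.23854230344295502), (0.18273943662643433, 0.12117687612771988), 83.75276947021484) zmed 0.11293634098822834
t roof 1141 ((0.5888533592224121, 0.2408950924873352), (0.11779558658599854, 0.09087155759334564), 87.03034973144531) zmed 0.10298035837252928
t deck+roof 2070 ((0.5679424405097961, 0.24303635954856873), (0.11838128417730331, 0.13106147944927216), 85.50262451171875) zmed 0.09943617078720368
t grip 185 ((0.5673622488975525, -0.24882982671260834), (0.06211615353822708, 0.07470185309648514), 1.619009256362915) zmed 0.14246431257520106
t bar 222 ((0.5674848556518555, -0.24913784861564636), (0.062343839555978775, 0.07532458752393723), 1.619009256362915) zmed 0.1415164413543387
t knob 34 ((0.493869721889495
[... 560 characters left out ...]
5888375639915466, 0.2405196726322174), (0.12191271036863327, 0.09201876074075699), 86.06696319580078) zmed 0.10377586775122913
s deck+roof 1923 ((0.5675429105758667, 0.24286502599716187), (0.12206149846315384, 0.13583338260650635), 84.93376922607422) zmed 0.0809419609268995
s grip 83 ((0.5671848654747009, -0.2501336634159088), (0.07438649237155914, 0.06492984294891357), 88.44444274902344) zmed 0.142329572119743
s bar 129 ((0.5673329830169678, -0.24888628721237183), (0.07688837498426437, 0.06515811383724213), 88.44444274902344) zmed 0.14058533103308166
s knob 24 ((0.49340787529945374, -0.3084077537059784), (0.01902184821665287, 0.01222938485443592), 78.58657836914062) zmed 0.11515186839880494
```

servo_tool --series '[[[0,0,60],0,0],[[0,0,120],0,0],[[0,0,170],0,0],[[30,50,180],0,0],[[70,95,180],0,0],[[115,140,180],0,0],[[160,190,180],0,0],[[200,235,180],0,0]]'

```text
t: 1.9
eef_pos: [0.3667, -0.4713, 0.4302]
eef_rot: [[0.973, 0.232, 0.0], [0.232, -0.973, -0.0], [0.0, 0.001, -1.0]]
wrist_force: [1.1, -0.4, -0.4]
opening: 1.006
grasp_force: 0.0
```

servo_tool --series '[[[40,50,0],-5,0],[[80,100,0],-10,0],[[120,150,0],-13,0],[[160,190,0],-13,0],[[180,210,0],-13,0],[[180,210,0],-13,0]]'

```text
t: 2.65
eef_pos: [0.5472, -0.2604, 0.4298]
eef_rot: [[1.0, 0.011, 0.0], [0.011, -1.0, 0.001], [0.0, -0.001, -1.0]]
wrist_force: [-0.1, 0.2, -0.5]
opening: 1.001
grasp_force: 0.0
```

Run:
```python
from h import *
np.set_printoptions(precision=3,suppress=True)
im=manip.get_image("wrist"); save("w1",im); np.savez("w1.npz",p=cloud(im),img=im["image"])
o=manip.get_obs();print(o["t"],o["eef_pos"])
```

```text
2.7 [ 0.546 -0.262  0.43 ]
```

View pics/w1.png

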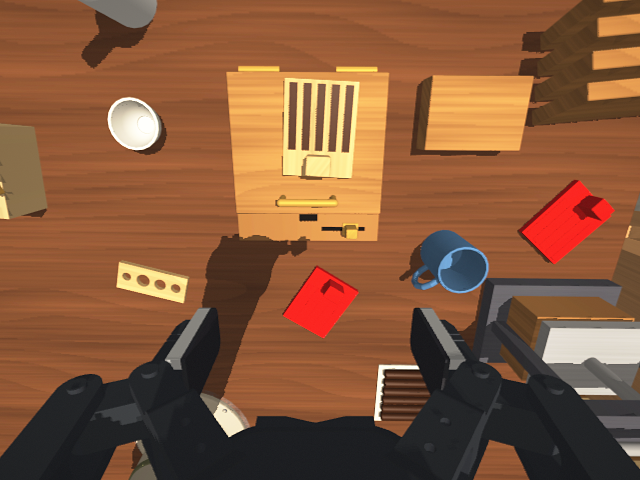

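The wrist picture shows the chest squarely: mould grip (318,165), bar handle (306,203), knob (350,230), and the board yawed a few degrees on the lid.

```bash
cat >> h.py <<'E'
def rect(p,n,lo,hi,z0,z1):
    q=p.reshape(-1,3); m=np.all((q>[*lo,z0])&(q<[*hi,z1]),1); q=q[m]
    if m.sum()<5: print(n,m.sum()); return
    (c,s,a)=cv2.minAreaRect(q[:,:2].astype(np.float32)); print(n,m.sum(),np.round(c,4),np.round(s,4),round(a,1),"mean",np.round(q.mean(0),4))
E
python3 - <<'E'
from h import *
p=np.load("w1.npz")["p"]
rect(p,"lid",(.4,-.4),(.75,-.1),.095,.104)
rect(p,"rail",(.4,-.4),(.53,-.1),.085,.095)
rect(p,"board",(.575,-.36),(.75,-.15),.107,.117)
rect(p,"grip",(.559,-.35),(.7,-.15),.138,.16)
rect(p,"bar",(.5,-.35),(.555,-.15),.120,.15)
rect(p,"knob",(.4,-.35),(.52,-.25),.107,.125)
E
```

```text
lid 14704 [ 0.5967 -0.2477] [0.2126 0.2005] 0.4 mean [ 0.6096 -0.241   0.1007]
rail 3539 [ 0.4961 -0.2487] [0.0405 0.2003] 0.1 mean [ 0.4968 -0.2464  0.0909]
board 6313 [ 0.6301 -0.2626] [0.0902 0.1127] 87.9 mean [ 0.6363 -0.2626  0.113 ]
grip 508 [ 0.5873 -0.2611] [0.0238 0.0291] 0.4 mean [ 0.5877 -0.261   0.1447]
bar 489 [ 0.5416 -0.2484] [0.0095 0.0768] 0.5 mean [ 0.5421 -0.2482  0.1392]
knob 139 [ 0.4953 -0.3082] [0.0152 0.0139] 89.2 mean [ 0.4962 -0.3081  0.1166]
```

servo_tool --series '[[[15,0,-60],-3,0],[[30,0,-120],-3,0],[[39,-1,-180],-3,0.3],[[39,-1,-235],-3,0.3],[[39,-1,-270],-3,0.3],[[39,-1,-288],-3,0.3],[[39,-1,-295],-3,0.3],[[39,-1,-295],-3,0.3]]'

```text
t: 3.7
eef_pos: [0.5848, -0.2646, 0.1358]
eef_rot: [[0.999, -0.046, 0.001], [-0.046, -0.999, -0.001], [0.001, 0.001, -1.0]]
wrist_force: [0.3, 0.5, -0.3]
opening: 0.701
grasp_force: 0.0
```

servo_tool --series '[[[3,3,-1],0,0.3],[[3,3,-1],0,0.6],[[3,3,-1],0,1],[[3,3,-1],0,1],[[3,3,-1],0,1],[[3,3,-1],0,1],[[3,3,10],0,1],[[3,3,20],0,1]]' --grip_force 90

```text
t: 4.7
eef_pos: [0.5873, -0.261, 0.1556]
eef_rot: [[0.999, -0.045, -0.001], [-0.045, -0.999, 0.0], [-0.001, -0.0, -1.0]]
wrist_force: [-0.8, 0.7, -1.9]
opening: 0.332
grasp_force: 88.8
```

Run:
```python
from h import *
o=manip.get_obs(); print(o["t"],o["eef_pos"],o["wrist_force"],o["torque"],o["opening"],o["grasp_force"])
im=manip.get_image("wrist"); p=cloud(im); np.savez("w2.npz",p=p,img=im["image"])
rect(p,"board",(.595,-.36),(.75,-.15),.115,.145)
q=p.reshape(-1,3); m=(q[:,2]>.115)&(q[:,2]<.15)&(q[:,0]>.6)&(q[:,0]<.7)&(abs(q[:,1]+.26)<.06)
A=np.c_[q[m][:,:2],np.ones(m.sum())]; print("plane",np.linalg.lstsq(A,q[m][:,2],rcond=None)[0])
```

```text
4.7 [ 0.5873192  -0.26095847  0.15556575] [-0.83337693  0.72209575 -1.88535074] [ 0.02483045  0.04754101 -0.01913281] 0.3319594328638328 88.84180784225464
board 41779 [ 0.6394 -0.2621] [0.0909 0.093 ] 87.1 mean [ 0.6444 -0.2619  0.1334]
plane [-0.00381322 -0.00032429  0.13571068]
```

servo_tool --series '[[[0,0,50],0,1],[[0,10,95],0,1],[[-30,60,95],0,1],[[-60,110,95],0,1],[[-90,160,95],0,1],[[-120,210,95],0,1],[[-145,265,95],0,1],[[-155,320,95],-1,1]]'

```text
t: 5.75
eef_pos: [0.4309, 0.0601, 0.2505]
eef_rot: [[0.998, -0.064, 0.0], [-0.064, -0.998, -0.0], [0.0, 0.0, -1.0]]
wrist_force: [1.4, 0.4, -2.6]
opening: 0.337
grasp_force: 89.9
```

servo_tool --series '[[[-4,55,0],-1,1],[[-4,110,0],-1,1],[[-4,155,0],-1,1],[[-4,185,0],-1,1],[[-4,195,0],-1,1],[[-4,195,0],-1,1]]'

```text
t: 6.5
eef_pos: [0.4284, 0.2538, 0.25]
eef_rot: [[0.997, -0.08, -0.0], [-0.08, -0.997, -0.0], [-0.0, 0.0, -1.0]]
wrist_force: [-0.8, 0.3, -3.0]
opening: 0.333
grasp_force: 89.9
```

Run:
```python
from h import *
o=manip.get_obs(); print(o["t"],o["eef_pos"],o["eef_rot"][:,1],o["wrist_force"])
im=manip.get_image("wrist"); save("w3",im); p=cloud(im); np.savez("w3.npz",p=p,img=im["image"])
rect(p,"board",(.4,.1),(.6,.4),.215,.24)
rect(p,"roof",(.45,.1),(.75,.4),.097,.108)
rect(p,"deck",(.45,.1),(.75,.4),.07,.08)
```

```text
6.5 [0.42842635 0.25384117 0.24999205] [-7.96882257e-02 -9.96819776e-01  3.47860017e-04] [-0.81941408  0.30041434 -3.02031742]
board 44478 [0.4694 0.2521] [0.0907 0.1152] 84.9 mean [0.4819 0.2509 0.228 ]
roof 9882 [0.5683 0.2444] [0.1166 0.0538] 85.8 mean [0.5766 0.2439 0.1028]
deck 3186 [0.5522 0.2473] [0.1126 0.0185] 85.1 mean [0.552  0.2459 0.0759]
```

View pics/w3.png

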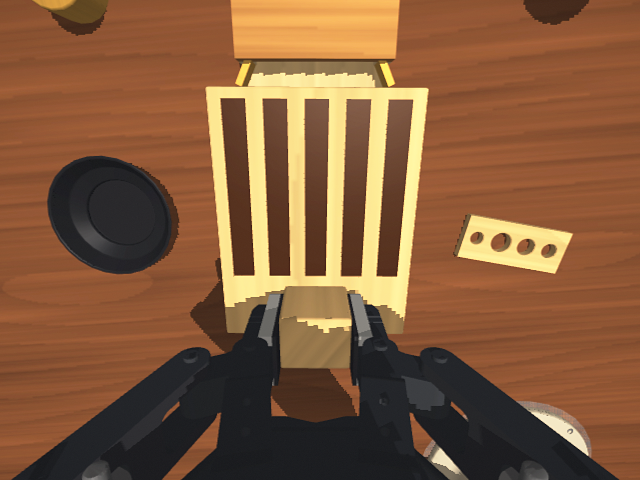

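The picture shows the board held level, with the slot mouth and its two brass lead-ins, (242,73) and (387,73), straight ahead under the roof.

Run:
```python
from h import *
def edges(p,n,z0,z1,box):
    q=p.reshape(-1,3); m=np.all((q>[box[0],box[1],z0])&(q<[box[2],box[3],z1]),1); q=q[m]
    th=np.radians(-4.7); c,s=np.cos(th),np.sin(th); O=np.array([.567,.243])
    l=(q[:,:2]-O)@np.array([[c,-s],[s,c]])
    def fit(k,sgn,lo,hi):
        b=np.arange(lo,hi,.004); pts=[]
        for a in b:
            w=l[(l[:,1-k]>=a)&(l[:,1-k]<a+.004)]
            if len(w)>2: pts.append((a+.002,sgn*np.max(sgn*w[:,k])))
        pts=np.array(pts)
        if len(pts)<4: return None
        r=np.polyfit(*pts.T,1); res=abs(pts[:,1]-np.polyval(r,pts[:,0])); g=res<=np.median(res)*2+1e-4
        r=np.polyfit(*pts[g].T,1); return len(pts),np.round(np.degrees(np.arctan(r[0])),2),np.round(np.polyval(r,.0 if k==0 else .02)*1e3,1)
    print(n,"frontX",fit(0,-1,-.05,.05),"backX",fit(0,1,-.05,.05),"y+",fit(1,1,-.005,.06),"y-",fit(1,-1,-.005,.06))
for f in ["top0","side0","w3"]:
    p=np.load(f+".npz")["p"]
    edges(p,f+" roof",.096,.108,(.45,.1,.75,.4))
    edges(p,f+" all",.02,.108,(.45,.1,.75,.4))
p=np.load("w3.npz")["p"]
# board
q=p.reshape(-1,3); m=np.all((q>[.43,.15,.215])&(q<[.6,.35,.24]),1); q=q[m]
th=np.radians(-4.7); c,s=np.cos(th),np.sin(th); l=(q[:,:2]-[.567,.243])@np.array([[c,-s],[s,c]])
for a in np.arange(-.13,-.04,.015):
    w=l[(l[:,0]>a)&(l[:,0]<a+.015)]
    print(round(a,3),w[:,1].min()*1e3,w[:,1].max()*1e3)
print(l[:,0].max()*1e3, [l[(abs(l[:,1]-y)<.005),0].max()*1e3 for y in (-.035,-.015,.0,.015,.035)])
```

```text
top0 roof frontX (25, np.float64(0.3), np.float64(-8.3)) backX (25, np.float64(0.15), np.float64(64.9)) y+ (17, np.float64(-0.16), np.float64(57.0)) y- (17, np.float64(-0.01), np.float64(-57.8))
top0 all frontX (25, np.float64(0.35), np.float64(-66.0)) backX (25, np.float64(0.15), np.float64(64.9)) y+ (17, np.float64(-0.16), np.float64(57.0)) y- (17, np.float64(-0.19), np.float64(-58.5))
side0 roof frontX (25, np.float64(0.32), np.float64(-9.0)) backX (25, np.float64(1.11), np.float64(65.8)) y+ (17, np.float64(-0.32), np.float64(58.6)) y- (17, np.float64(-1.37), np.float64(-56.3))
side0 all frontX (25, np.float64(-0.28), np.float64(-67.2)) backX (25, np.float64(1.11), np.float64(65.8)) y+ (17, np.float64(0.25), np.float64(59.2)) y- (17, np.float64(-1.37), np.float64(-56.3))
w3 roof frontX (25, np.float64(0.06), np.float64(-8.6)) backX (25, np.float64(-0.18), np.float64(27.5)) y+ (9, np.float64(-0.45), np.float64(59.5)) y- (9, np.float64(0.54), np.float64(-56.2))
w3 all frontX (25, np.float64(-0.14), np.float64(-23.8)) backX (25, np.float64(-0.18), np.float64(27.5)) y+ (9, np.float64(-0.45), np.float64(59.5)) y- (9, np.float64(0.54), np.float64(-56.2))
-0.13 -43.87943724684527 46.405479663063275
-0.115 -44.0968505105264 46.11719329407431
-0.1 -44.18249392174921 46.031762808337916
-0.085 -44.467497103830325 46.30851070600233
-0.07 -44.27715064587585 45.935512661644346
-0.055 -44.473111953911705 45.964706365762424
-40.290635313343365 [np.float64(-40.86437631877364), np.float64(-40.587003855215286), np.float64(-40.61386804687352), np.float64(-40.654716672022765), np.float64(-40.290635313343365)]
```

servo_tool --series '[[[0,0,-50],0,1],[[0,1,-95],0,1],[[0,1,-120],0,1],[[0,1,-132],0,1],[[0,1,-137],0,1],[[0,1,-139],0,1],[[0,1,-140],0,1],[[0,1,-140],0,1]]'

```text
t: 7.55
eef_pos: [0.4288, 0.2551, 0.1105]
eef_rot: [[0.997, -0.08, 0.001], [-0.08, -0.997, 0.001], [0.001, -0.001, -1.0]]
wrist_force: [-0.6, 0.1, -3.5]
opening: 0.336
grasp_force: 89.8
```

servo_tool --series '[[[8,-0.7,0],0,1],[[16,-1.3,0],0,1],[[24,-2,0],0,1],[[31,-2.6,0],0,1],[[38,-3.2,0],0,1],[[45,-3.8,0],0,1],[[50,-4.2,0],0,1],[[50,-4.2,0],0,1]]'

```text
t: 8.55
eef_pos: [0.4794, 0.2508, 0.11]
eef_rot: [[0.997, -0.081, 0.001], [-0.081, -0.997, 0.0], [0.001, -0.0, -1.0]]
wrist_force: [1.4, -0.5, 0.5]
opening: 0.334
grasp_force: 90.3
```

Run:
```python
from h import *
o=manip.get_obs(); print(o["t"],o["eef_pos"],o["wrist_force"],o["torque"])
im=manip.get_image("wrist"); save("w4",im); p=cloud(im); np.savez("w4.npz",p=p,img=im["image"])
th=np.radians(-4.8); c,s=np.cos(th),np.sin(th); q=p.reshape(-1,3)
l=(q[:,:2]-[.567,.243])@np.array([[c,-s],[s,c]])
for a in np.arange(-.06,-.03,.006):
    w=l[(l[:,0]>a)&(l[:,0]<a+.006)&(abs(l[:,1])<.053)&(q[:,2]>.083)&(q[:,2]<.1)]; print(round(a,3),len(w),w[:,1].min()*1e3,w[:,1].max()*1e3)
```

```text
8.55 [0.47937089 0.25080611 0.11004278] [ 1.37825581 -0.48620107  0.46574172] [-0.1647523  -0.27264005  0.00887722]
-0.06 2345 -42.987606801336774 46.963657702928494
-0.054 2448 -43.00550854426663 46.64477912830109
-0.048 2526 -43.19525559006168 46.992516347408156
-0.042 2634 -43.13824303957541 46.8258915617486
-0.036 2737 -42.98782926534451 47.00819482851768
```

View pics/w4.png

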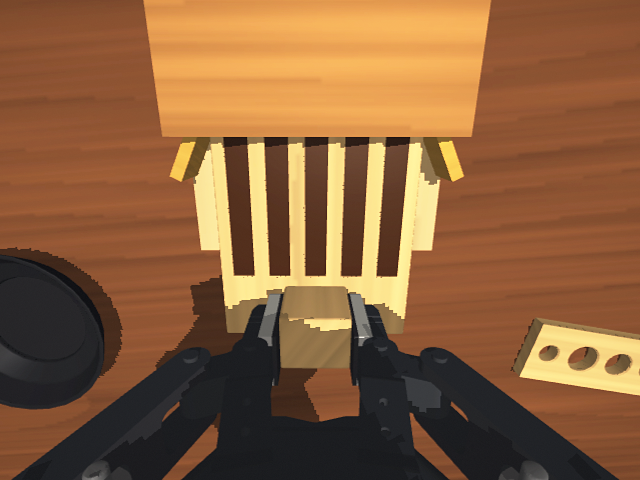

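The board's nose is under the roof, centred between the lead-ins (190,160) and (443,160), with light deck contact. I'll continue inwards.

servo_tool --series '[[[8,-0.7,0],0,1],[[16,-1.3,0],0,1],[[24,-2,0],0,1],[[32,-2.7,0],0,1],[[38,-3.2,0],0,1],[[42,-3.5,0],0,1],[[44,-3.7,0],0,1],[[44,-3.7,0],0,1]]'

```text
t: 9.6
eef_pos: [0.5229, 0.2471, 0.11]
eef_rot: [[0.997, -0.08, 0.0], [-0.08, -0.997, 0.0], [0.0, -0.0, -1.0]]
wrist_force: [-1.5, 0.4, 4.1]
opening: 0.334
grasp_force: 90.8
```

servo_tool --series '[[[1,0,0],0,1],[[2,-0.2,0],0,1],[[3,-0.2,0],0,1],[[4,-0.3,0],0,1],[[4,-0.3,0],0,1]]'

```text
t: 10.22
eef_pos: [0.5252, 0.2469, 0.11]
eef_rot: [[0.997, -0.08, -0.002], [-0.08, -0.997, -0.0], [-0.002, 0.001, -1.0]]
wrist_force: [-7.7, 0.6, 9.1]
opening: 0.329
grasp_force: 91.4
```

servo_tool --series '[[[1,-0.1,0],0,1],[[2,-0.2,0],0,1],[[2,-0.2,0],0,1]]'

```text
t: 10.6
eef_pos: [0.5253, 0.2468, 0.11]
eef_rot: [[0.997, -0.079, -0.005], [-0.079, -0.997, -0.001], [-0.005, 0.002, -1.0]]
wrist_force: [-13.7, -0.1, 13.0]
opening: 0.337
grasp_force: 92.0
```

Run:
```python
from h import *
o=manip.get_obs(); print(o["t"],o["eef_pos"],o["wrist_force"],o["torque"],o["opening"])
im=manip.get_image("wrist"); p=cloud(im); np.savez("w5.npz",p=p,img=im["image"])
th=np.radians(-4.8); c,s=np.cos(th),np.sin(th); q=p.reshape(-1,3)
l=(q[:,:2]-[.567,.243])@np.array([[c,-s],[s,c]])
m=(q[:,2]>.083)&(q[:,2]<.096)&(abs(l[:,1])>.02)&(abs(l[:,1])<.044)&(l[:,0]<-.03)
print("board back x", [np.round(np.percentile(l[m&(sg*l[:,1]>0),0],1)*1e3,1) for sg in(-1,1)])
m=(q[:,2]>.098)&(q[:,2]<.108)&(abs(l[:,1])<.05)&(l[:,0]>-.03); print("roof front",np.percentile(l[m,0],.3)*1e3)
```

```text
10.6 [0.52534352 0.24677543 0.11004952] [-13.65827526  -0.10749625  12.9536003 ] [0.31128831 2.62738498 0.04326096] 0.3366708361832534
board back x [np.float64(-57.7), np.float64(-57.0)]
roof front -8.129968098771132
```

servo_tool --series '[[[-2,0.2,0.5],0,1],[[-2,0.2,0.5],0,0.4],[[-2,0.2,0.5],0,0.4],[[-2,0.2,0.5],0,0.4],[[-2,0.2,20],0,0.4],[[-2,0.2,60],0,0.4],[[-10,0,120],0,0.4],[[-20,-30,150],0,0.4]]'

```text
t: 11.65
eef_pos: [0.5093, 0.2188, 0.2629]
eef_rot: [[0.997, -0.077, 0.004], [-0.077, -0.997, 0.003], [0.003, -0.003, -1.0]]
wrist_force: [0.8, -0.8, -0.8]
opening: 0.599
grasp_force: 0.0
```

Run:
```python
from h import *
o=manip.get_obs(); print(o["t"],o["eef_pos"],o["eef_rot"][:,1],o["wrist_force"])
im=manip.get_image("wrist"); save("w6",im); p=cloud(im); np.savez("w6.npz",p=p,img=im["image"])
th=np.radians(-4.8); c,s=np.cos(th),np.sin(th); q=p.reshape(-1,3)
l=(q[:,:2]-[.567,.243])@np.array([[c,-s],[s,c]])
m=(q[:,2]>.083)&(q[:,2]<.096)&(abs(l[:,1])>.02)&(abs(l[:,1])<.044)&(l[:,0]<-.03)
print("board back x", [np.round(np.percentile(l[m&(sg*l[:,1]>0),0],1)*1e3,1) for sg in(-1,1)])
m=(q[:,2]>.098)&(q[:,2]<.108)&(abs(l[:,1])<.05)&(l[:,0]>-.03); print("roof front",np.percentile(l[m,0],.3)*1e3)
m=(q[:,2]>.069)&(q[:,2]<.079)&(abs(l[:,1])<.056)&(l[:,0]>-.08)&(l[:,0]<-.02); print("deck front",np.percentile(l[m,0],1)*1e3 if m.sum() else 0)
```

```text
11.65 [0.50930512 0.21880199 0.26290883] [-0.07746857 -0.99698918 -0.00334479] [ 0.8233231  -0.750262   -0.84091834]
board back x [np.float64(-58.0), np.float64(-57.5)]
roof front -7.920215334164073
deck front -63.427162068152896
```

View pics/w6.png

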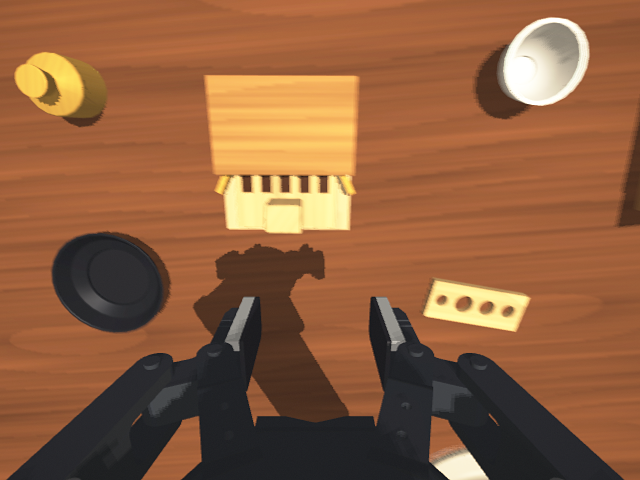

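The board sits home: its back edge is about 59.5 mm behind the rack's middle, where 60 is nominal. The glue pot (543,60), ashtray (108,282), gauge (476,305) and weight (60,85) have not moved. Next, the handle.

Run:
```python
from h import *
o=manip.get_obs(); print(o["t"],np.round(o["qpos"],3),o["eef_pos"])
```

```text
11.7 [-0.31   0.383 -0.258  1.974  0.138  0.797 -2.3  ] [0.50885324 0.21334573 0.26524892]
```

servo_tool --series '[[[4,-50,0],10,0.4],[[8,-100,0],20,0.4],[[12,-150,0],30,0.4],[[16,-200,0],40,0.4],[[20,-250,0],50,0.4],[[24,-300,0],60,0.4],[[28,-350,0],70,0.4],[[32,-400,0],80,0.4]]'

```text
t: 12.7
eef_pos: [0.5406, -0.1853, 0.2598]
eef_rot: [[0.247, 0.969, 0.0], [0.969, -0.247, -0.0], [0.0, 0.0, -1.0]]
wrist_force: [0.2, 0.1, 0.3]
opening: 0.602
grasp_force: 0.0
```

servo_tool --series '[[[0,-30,0],9,0.4],[[0,-57,0],14.5,0.4],[[0,-57,0],14.5,0.4],[[0,-57,0],14.5,0.4]]'

```text
t: 13.2
eef_pos: [0.5405, -0.2397, 0.2598]
eef_rot: [[0.003, 1.0, -0.0], [1.0, -0.003, 0.001], [0.001, -0.0, -1.0]]
wrist_force: [-0.4, 0.5, 0.2]
opening: 0.6
grasp_force: 0.0
```

Run:
```python
from h import *
o=manip.get_obs(); print(o["t"],np.round(o["qpos"],3),o["eef_pos"],np.degrees(np.arctan2(o["eef_rot"][1,1],o["eef_rot"][0,1])))
im=manip.get_image("top"); p=cloud(im)
```

```text
13.2 [ 0.752  0.491 -0.621  1.876  0.361  0.888 -0.048] [ 0.54051952 -0.23972335  0.25977446] -0.17639675776057392
```

servo_tool --series '[[[1,-8.5,-45],0,0.4],[[1,-8.5,-85],0,0.4],[[1,-8.5,-110],0,0.4],[[1,-8.5,-121],0,0.4],[[1,-8.5,-124],0,0.4],[[1,-8.5,-124],0,0.4]]'

```text
t: 14.0
eef_pos: [0.5421, -0.2486, 0.1368]
eef_rot: [[0.001, 1.0, 0.001], [1.0, -0.001, -0.001], [-0.001, 0.001, -1.0]]
wrist_force: [0.6, -0.1, 0.3]
opening: 0.596
grasp_force: 0.0
```

servo_tool --series '[[[0,0,0],0,0.7],[[0,0,0],0,1],[[0,0,0],0,1],[[0,0,0],0,1],[[0,0,0],0,1],[[0,0,0],0,1]]' --grip_force 60

```text
t: 14.75
eef_pos: [0.5416, -0.249, 0.1366]
eef_rot: [[0.002, 1.0, 0.0], [1.0, -0.002, -0.001], [-0.001, 0.0, -1.0]]
wrist_force: [-1.4, -0.6, 6.6]
opening: 0.087
grasp_force: 58.5
```

servo_tool --series '[[[0,0,1],0,1],[[0.3,0,2],0,1],[[0.6,0,3],0,1],[[1,0,4],0,1],[[1,0,4],0,1]]'

```text
t: 15.38
eef_pos: [0.5425, -0.249, 0.1397]
eef_rot: [[0.002, 1.0, -0.0], [1.0, -0.002, 0.0], [0.0, -0.0, -1.0]]
wrist_force: [2.1, -1.4, -7.2]
opening: 0.089
grasp_force: 58.8
```

servo_tool --series '[[[0.3,0,1],0,1],[[0.6,0,2],0,1],[[1,0,3],0,1],[[1,0,4],0,1],[[1,0,4],0,1]]'

```text
t: 16.0
eef_pos: [0.5426, -0.249, 0.1405]
eef_rot: [[0.002, 1.0, -0.003], [1.0, -0.002, 0.003], [0.003, -0.003, -1.0]]
wrist_force: [9.8, -4.7, -41.3]
opening: 0.09
grasp_force: 58.1
```

The lid is caught: it stopped hard after about 4 mm at 41 N. I'll lower it, let go and move to the release.

servo_tool --series '[[[-0.5,0,-3],0,1],[[-1,0,-5],0,1],[[-2,0,-8],0,1],[[-2,0,-8],0,1],[[-2,0,-8],0,0.5],[[-2,0,-8],0,0.5],[[-2,0,-8],0,0.5]]'

```text
t: 16.88
eef_pos: [0.5416, -0.2486, 0.1361]
eef_rot: [[0.002, 1.0, 0.0], [1.0, -0.002, 0.0], [0.0, 0.0, -1.0]]
wrist_force: [-0.6, -1.0, -0.6]
opening: 0.499
grasp_force: 0.0
```

servo_tool --series '[[[0,0,15],0,0.5],[[0,0,40],0,0.7],[[-20,-40,40],0,1],[[-45,-80,40],0,1],[[-47,-86,40],0,1],[[-47,-86,40],0,1]]'

```text
t: 17.62
eef_pos: [0.4947, -0.3351, 0.1767]
eef_rot: [[0.003, 1.0, 0.001], [1.0, -0.003, -0.0], [-0.0, 0.001, -1.0]]
wrist_force: [0.2, 0.5, 0.6]
opening: 0.005
grasp_force: 0.0
```

servo_tool --series '[[[0,0,-30],0,1],[[0,0,-50],0,1],[[0,0,-55],0,1],[[0,6,-55],0,1],[[0,12,-55],0,1],[[0,18,-55],0,1],[[0,24,-55],0,1],[[0,28,-55],0,1]]'

```text
t: 18.62
eef_pos: [0.4949, -0.3067, 0.1215]
eef_rot: [[0.002, 1.0, 0.001], [1.0, -0.002, -0.001], [-0.001, 0.001, -1.0]]
wrist_force: [0.2, -2.1, 2.4]
opening: -0.003
grasp_force: 1.6
```

servo_tool --series '[[[0,2,0],0,1],[[0,4,0],0,1],[[0,5,0],0,1],[[0,5,0],0,1]]'

```text
t: 19.12
eef_pos: [0.4948, -0.3051, 0.1214]
eef_rot: [[0.004, 1.0, 0.001], [1.0, -0.004, -0.004], [-0.004, 0.001, -1.0]]
wrist_force: [0.9, -13.1, 2.4]
opening: -0.001
grasp_force: 6.3
```

servo_tool --series '[[[0,-8,0],0,1],[[0,-8,30],0,1],[[0,-8,60],0,0.6],[[30,30,60],0,0.5],[[47,53,60],0,0.5],[[47,53,60],0,0.5]]'

```text
t: 19.88
eef_pos: [0.5426, -0.2457, 0.1809]
eef_rot: [[-0.003, 1.0, 0.0], [1.0, 0.003, 0.002], [0.002, 0.0, -1.0]]
wrist_force: [-0.0, -0.4, -0.2]
opening: 0.499
grasp_force: 0.0
```

Run:
```python
from h import *
o=manip.get_obs(); print(o["t"],o["eef_pos"])
for c in ("top",):
    p=cloud(manip.get_image(c)); rect(p,"knob",(.4,-.35),(.52,-.22),.107,.125)
    rect(p,"rack",(.45,.1),(.7,.35),.06,.11); rect(p,"grip",(.45,.1),(.6,.35),.112,.13)
```

```text
19.875 [ 0.54264044 -0.24573589  0.18090767]
knob 0
rack 1970 [0.5676 0.2423] [0.1199 0.1308] 85.2 mean [0.5704 0.2384 0.0949]
grip 98 [0.5238 0.2464] [0.0224 0.0307] 0.1 mean [0.5237 0.2457 0.1199]
```

servo_tool --series '[[[-1,-3,-25],0,0.5],[[-1,-3,-42],0,0.5],[[-1,-3,-45],0,0.5],[[-1,-3,-45],0,1],[[-1,-3,-45],0,1],[[-1,-3,-45],0,1],[[-1,-3,-45],0,1],[[-1,-3,-45],0,1]]' --grip_force 60

```text
t: 20.92
eef_pos: [0.5416, -0.2519, 0.1366]
eef_rot: [[0.002, 1.0, 0.002], [1.0, -0.002, -0.001], [-0.001, 0.002, -1.0]]
wrist_force: [4.5, -0.3, 3.3]
opening: 0.093
grasp_force: 58.9
```

servo_tool --series '[[[0,0,1],0,1],[[0.6,0,2.5],0,1],[[1.2,0,4],0,1],[[1.8,0,6],0,1],[[2.5,0,8],0,1],[[2.5,0,8],0,1]]'

```text
t: 21.68
eef_pos: [0.5438, -0.2519, 0.1438]
eef_rot: [[0.002, 1.0, 0.001], [1.0, -0.002, 0.0], [0.0, 0.001, -1.0]]
wrist_force: [5.6, -0.8, -5.2]
opening: 0.093
grasp_force: 58.4
```

servo_tool --series '[[[2,0,5],0,1],[[4,0,10],0,1],[[10,0,22],0,1],[[17,0,34],0,1],[[25,0,45],0,1],[[34,0,55],0,1],[[40,0,61],0,1],[[40,0,61],0,1]]'

```text
t: 22.68
eef_pos: [0.5819, -0.2516, 0.2055]
eef_rot: [[0.002, 1.0, -0.003], [1.0, -0.002, -0.0], [-0.0, -0.003, -1.0]]
wrist_force: [-5.4, 1.7, 1.2]
opening: 0.085
grasp_force: 58.7
```

servo_tool --series '[[[5,0,4.5],0,1],[[10,0,9],0,1],[[16,0,13],0,1],[[21,0,17],0,1],[[27,0,20.5],0,1],[[33,0,24],0,1],[[33,0,24],0,1],[[33,0,24],0,1]]'

```text
t: 23.68
eef_pos: [0.6149, -0.2515, 0.2304]
eef_rot: [[0.002, 1.0, -0.002], [1.0, -0.002, -0.001], [-0.001, -0.002, -1.0]]
wrist_force: [-8.5, 2.6, 10.1]
opening: 0.086
grasp_force: 60.6
```

Run:
```python
from h import *
o=manip.get_obs(); print(o["t"],o["eef_pos"],o["wrist_force"])
h=np.array([.691,.090]); d=h[0]-o["eef_pos"][0]; z=o["eef_pos"][2]-.0016-.09
print("angle from handle",np.degrees(np.arctan2(z,d)-np.arctan2(45,150)),np.hypot(d,z))
for c in ("side","top"):
    im=manip.get_image(c); save(c+"9",im); p=cloud(im)
    q=p.reshape(-1,3); m=np.all((q>[.52,-.345,.13])&(q<[.68,-.29,.24]),1)|np.all((q>[.52,-.21,.13])&(q<[.68,-.155,.24]),1)
    if m.sum()>20:
        A=np.c_[q[m][:,:2],np.ones(m.sum())]; k=np.linalg.lstsq(A,q[m][:,2],rcond=None)[0]; print(c,m.sum(),"lid slope deg",np.degrees(np.arctan(-k[0])))
    rect(p,"rack",(.45,.1),(.7,.35),.06,.11); rect(p,"grip",(.45,.1),(.6,.35),.112,.13)
```

```text
23.675 [ 0.61493305 -0.25148282  0.2304226 ] [-8.4561541   2.63260084 10.06209479]
angle from handle 44.580502408614464 0.15829686179088562
side 76 lid slope deg 44.28073138325096
rack 1817 [0.5684 0.2427] [0.1213 0.1366] 85.5 mean [0.5615 0.2559 0.0914]
grip 94 [0.5239 0.2484] [0.0318 0.028 ] 85.5 mean [0.5217 0.25   0.1192]
top 677 lid slope deg 42.74605341841253
rack 1969 [0.5668 0.2432] [0.1192 0.1332] 85.4 mean [0.5703 0.2384 0.095 ]
grip 100 [0.5237 0.2471] [0.0223 0.0325] 0.5 mean [0.5237 0.2458 0.1197]
```

View pics/side9.png

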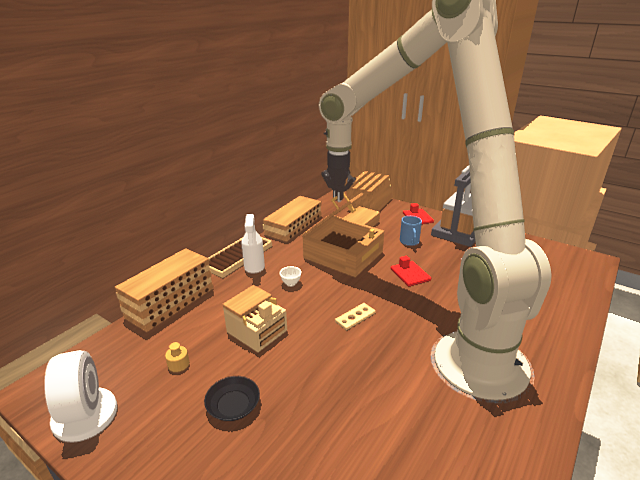

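The side picture shows the lid held about half open at (345,205), the mould in the rack (262,318), and the other things in place. I'll ease the small radial squeeze and let it settle.

servo_tool --series '[[[-0.5,0,0.7],0,1],[[-0.5,0,1.2],0,1],[[-0.5,0,1.2],0,1],[[-0.5,0,1.2],0,1],[[-0.5,0,1.2],0,1],[[-0.5,0,1.2],0,1]]'

```text
t: 24.52
eef_pos: [0.6149, -0.2515, 0.2305]
eef_rot: [[0.002, 1.0, -0.002], [1.0, -0.002, 0.0], [0.0, -0.002, -1.0]]
wrist_force: [-6.6, 2.8, 4.1]
opening: 0.091
grasp_force: 60.0
```

Run:
```python
from h import *
o=manip.get_obs(); print(o["t"],o["eef_pos"],o["wrist_force"],np.abs(o["qvel"]).max(),o["opening"],o["grasp_force"])
print(manip.job_done())
```

```text
24.525 [ 0.61493145 -0.25150653  0.23048598] [-6.61820461  2.79694375  4.08812475] 0.0014930056784480943 0.09134534455333619 59.98215079307556
the job is handed in; nothing more can be done
None
```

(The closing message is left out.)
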